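# Press the new bronze bushing into a banding-wheel base

### The arm

A 6-joint arm with a two-finger parallel gripper is mounted at the origin on the work surface. World frame = base frame: x ahead of the robot, y to its left, z up, the work surface at z = 0. Lengths are in m, angles in rad, forces in N, time in s.
With the tool pointing down it reaches from about 0.375 to 0.9 m from the base axis. Payload 3.1 kg.
Tool frame: the origin (TCP) lies between the finger pads; the fingertips stand 11 mm ahead of it and the grasp point (between the pads) lies 8 mm behind it; z points along the fingers, y is the line along which they close (so a half turn about z gives the same grasp; the last joint's range is limited). The gripper opens to 87 mm and grips with 3 to 60 N. Pads are 19 mm wide; open, the fingers measure 117 mm over their backs; the gripper's body (75 mm by 190 mm) begins 51 mm behind the grasp point.
Start: joints at [0.973, 0.527, 1.433, -0, 1.181, -0.178], TCP at [0.255, 0.571, 0.234] pointing down, gripper open.
Joint ranges: [-3.08, 3.08], [-0.75, 2.2], [0.22, 2.44], [-1.43, 4.57], [0, 2.65], [-2.85, 2.85]. Speed limits (rad/s): [2.79, 2.79, 3.14, 3.14, 3.14, 3.14].

### API

Orientations are given as a unit quaternion [x, y, z, w].
In Python, from rig import robot gives the robot as it stands.
- The arm moves only by the tool move_arm, never from a script. Its argument "moves" is text: rows parted by semicolons, each of 7 numbers parted by spaces: the shift along the tool's x, y, z in units of 100 mm (1.0 is 100 mm), then the turn, a rotation vector about the tool's x, y, z in units of 90 degrees (1.0 is 90 degrees), then the opening, from 0 (shut) to 1 (fully open). A call has 1 to 12 rows; each row is the pose to reach, as a shift and turn from the pose commanded when the call began, along the tool's axes at that moment; what a row does not reach only later rows make up. A row lasts 1/10 s, in which the tool goes at most 50 mm and 8.59 degrees, less where a joint would pass 70% of its speed; a pose out of reach is approached as far as the arm can. A call with a number of a shift or a turn outside -1 to 1 is refused whole. A call with a gripper value outside its range is refused whole. The fingers move at their own pace and stop on an object; "squeeze" is the grip in N (left out, the last holds). Time passes only in rows, so rows that repeat a pose let the fingers close. It gives the time, the measured TCP pose, the force, the opening and the grip force at its end, in the units of the state.
- robot.get_obs(): the state, without advancing time (a new reading comes with each control period).
- robot.camera(name): name is "scene" or "top" or "wrist"; returns a dict with "image" (420x560x3 uint8, red, green, blue), "intrinsics" (3x3 intrinsics, pixels), "extrinsics" (4x4, takes a point from world to camera coordinates). Camera axes: x right, y up, looking along -z (the intrinsics and any distortion apply to the point x, -y, -z); pixel columns grow to the right and rows downward; lengths in m; the calibration is good to about 2 mm. A picture is of the moment at which its call begins. There is no depth.
- robot.hand_in(): hands the job in; it is judged then, once.
The state is a dict: "time": time; "q": joint angles; "joint_velocities": joint speeds; "joint_torque": joint torques, N m; "position": TCP position; "tool_rot": TCP orientation; "ft_force": force on the tool from outside, world axes, zero at the start; "moment": the same for the moment, N m; "grip_width": finger opening in m; "grip_force": force on a finger pad.
Only numpy, scipy, OpenCV 4.12 (cv2) and the standard library are available. Lean on these libraries where they do the work, as an engineer would, in place of code of your own. Each camera call takes 0.05 s, during which the arm holds its last target. There are 200 camera calls.

### The job

Fit the new bronze bushing to the cast-iron base of the banding wheel. It is lying on its side: first stand it up on the bench, flange uppermost, and let go of it, then take a fresh hold from above, start its nose in the bore of the base and press it in until the underside of the flange sits fully home and flat on the base's top face. Leave it there, let go, and leave the other things on the bench where they are.

Things in the scene. Friction and masses are not known exactly. Their poses are not given: they have to be found in the camera images.
- bushing_mid (a point): centre of the flanged bronze bushing (about 270 g, 46 mm long, 22 mm hole through it), on its axis half-way along; z points from nose to flange. Nose 23 mm along -z, top of the flange 23 mm along +z. At the start it lies on the bench, axis level, centre 17 mm up, flange end to the left (+y) within 35 degrees. Standing on its nose, its centre is 23 mm up.
- bushing_shoulder (a point): point on the bushing's axis at the underside (shoulder) of its flange, 13 mm along z from bushing_mid, same axes. The flange is 10 mm thick and 50 mm in diameter with two parallel flats 34 mm apart, normals +y and -y: 50 mm wide along x, 34 mm along y. It lies on one of these flats at the start.
- bushing_nose (a point): centre of the bushing's nose end, 36 mm along -z from the shoulder, same axes. The shank is 32.8 mm in diameter for the first 10 mm (the pilot, end chamfered 1.5 mm), then 34 mm in diameter up to the shoulder (the press-fit land).
- bore_mouth (a point): centre of the bore at the level of the base's flat top face, 90 mm above the bench; z up. The bore is upright, 44 mm deep, 34.6 mm wide with a 2 mm lead-in chamfer. The pilot enters freely; beyond a nose depth of 19 to 21 mm the land needs a steady push, rising from 5 N to some 10 to 18 N near the end, until the flange bottoms at 36 mm. It does not sink by its weight and stays where it is pushed to.
- base: dark cast-iron base (pedestal) of the banding wheel, standing on the bench, fixed; origin under its centre. Round foot 170 mm in diameter, 13 mm high at the edge, rising to an upright column 66 mm in diameter with a bright machined top face 90 mm up. It stands on one side of the bench (left or right), the wheel head on the other.
- wheel_head: blue wheel head of the banding wheel, lying face down: disc 200 mm in diameter, 20 mm high, with a 22 mm spindle standing up in the middle to 80 mm above the bench; origin under its centre. Does not move. It lies on the side of the bench across from the base.
- mug: leather-hard brown clay mug, 84 mm in diameter, 88 mm high, handle along its +x reaching 72 mm from the axis; origin under its centre. Not to be disturbed.
- grease_tin: round metal grease tin, 73 mm in diameter, 42 mm high; origin under its centre. Not to be disturbed.
- thrust_washer: flat steel washer, 46 mm in diameter, 23 mm hole, 5 mm thick; origin under its centre. Not to be disturbed.
Mind the look-alikes: they are no part of the job. Of the things like the part that bears bushing_mid, leave any that is green; of the rest the smaller one is meant.

How it is judged:
By the outcome, as a careful person would: the job done as asked, in the order asked, and still so for the second after the job is handed in, with the robot touching nothing.
It also fails if it takes over 58 s, if anything falls off the work surface, if the arm or the gripper's body presses on something with over 40 N, if the wrist force passes 120 N, or if a joint passes its speed limit or range.

## Working session

There is one attempt and no reset: what is moved stays moved. The work goes in short steps, Python scripts to look and compute and a tool call to move; the robot and the scene stay as the last step left them, time stands still between calls to the robot, and variables do not carry over. Pictures are saved under pics/ and viewed, at most 10 in all, crops included, and the job is handed in when it is done.

Besides the shell and the picture viewer there is one more tool, called after "Emit:" as name(argument=value, ...) on one line, values as JSON. move_arm: Moves the arm, as the interface text tells. Shifts and turns lie within -1 to 1; 1 stands for 100 mm of shift or 90 degrees of turn. Its arguments: {"type":"object","properties":{"moves":{"type":"string"},"squeeze":{"type":"number"}},"required":["moves"]}

```bash
mkdir -p pics; ls
cat > h.py <<'E'
import numpy as np, cv2
from rig import robot
from scipy.spatial.transform import Rotation as R
def cam(n,save=None):
    c=robot.camera(n)
    if save: cv2.imwrite(save,c["image"][:,:,::-1])
    return c
def ray(c,u,v):
    K=np.array(c["intrinsics"]);E=np.array(c["extrinsics"])
    d=np.linalg.inv(K)@[u,v,1]; d=E[:3,:3].T@(d*[1,-1,-1]); o=-E[:3,:3].T@E[:3,3]
    return o,d
def onz(c,u,v,z):
    o,d=ray(c,u,v); return o+d*(z-o[2])/d[2]
def proj(c,p):
    K=np.array(c["intrinsics"]);E=np.array(c["extrinsics"])
    q=(E[:3,:3]@p+E[:3,3])*[1,-1,-1]; q=K@q; return q[:2]/q[2]
E
python3 - <<'E'
from h import *
a=cam("top","pics/top.png");b=cam("scene","pics/scene.png")
o=robot.get_obs()
print(o["position"],o["tool_rot"],o["time"],a.keys())
for c in (a,b): print(np.round(c["intrinsics"],1).tolist(),np.round(ray(c,280,210),3).tolist())
E
```

```text
pics
[0.25433831 0.57021155 0.23267554] [ 2.08339513e-01  9.78056084e-01 -8.99375202e-04 -3.68075011e-04] 0.1 dict_keys(['image', 'intrinsics', 'extrinsics'])
[[380.6, 0.0, 274.2], [0.0, 380.6, 205.2], [0.0, 0.0, 1.0]] [[0.465, 0.006, 0.958], [0.047, -0.013, -0.999]]
[[386.7, 0.0, 279.4], [0.0, 386.7, 207.4], [0.0, 0.0, 1.0]] [[0.785, -0.417, 0.575], [-0.396, 0.596, -0.699]]
```

View pics/top.png

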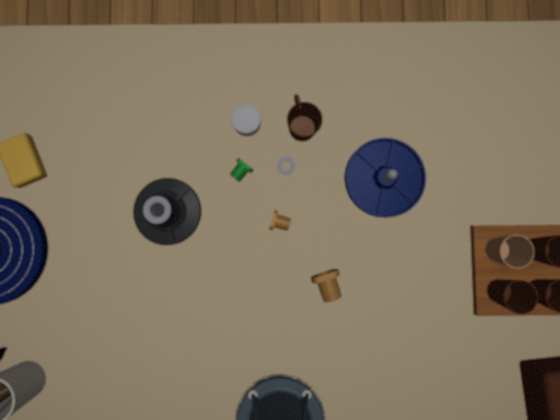

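View pics/scene.png

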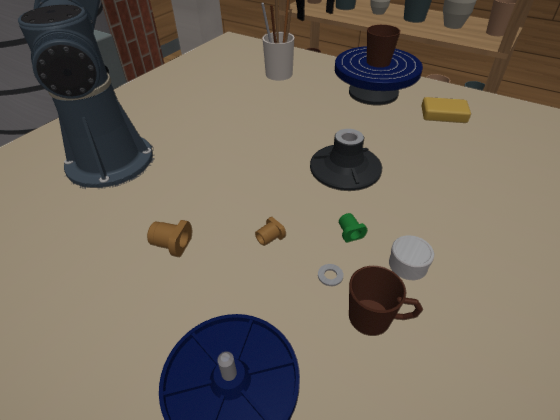

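The top view shows the base at left (165,211), with its bore at about (157,209). The small bronze bushing is at (281,221), flange to the left, and the large bronze look-alike is at (328,285). The green look-alike is at (241,170), the washer at (286,165), and the wheel head on the right.

```bash
cat > m.py <<'E'
from h import *
def bronze(c):
    hsv=cv2.cvtColor(c["image"],cv2.COLOR_RGB2HSV)
    m=cv2.inRange(hsv,(8,130,90),(22,255,255))
    n,l,s,ce=cv2.connectedComponentsWithStats(m)
    return hsv,[(s[i].tolist(),ce[i].round(1).tolist(),np.argwhere(l==i)[:,::-1]) for i in range(1,n) if s[i][4]>60]
E
python3 - <<'E'
from m import *
a=cam("top"); b=cam("scene")
for c in (a,b):
    h,L=bronze(c)
    for s,ce,p in L: print(s,ce,h[int(ce[1]),int(ce[0])], onz(c,*ce,0.017).round(4), cv2.minAreaRect(p.astype(np.float32)))
# others, rough
for n,u,v,z in [("green",241,170,.017),("washer",286,165,.005),("big",328,285,.02),("tin",247,120,.042),("mug",304,115,.088),("spindle",392,174,.08),("bore",157,209,.09)]:
    print(n,onz(a,u,v,z).round(3))
# bore: bright ring in top view
g=cv2.cvtColor(a["image"],cv2.COLOR_RGB2GRAY)[190:232,135:185]
print(g[::3,::3])
E
```

```text
[0, 0, 27, 24, 507] [12.2, 11.2] [ 16 134 101] [1.0247 0.6762 0.017 ] ((13.0, 11.5), (23.0, 26.0), 90.0)
[28, 0, 40, 24, 641] [47.4, 11.3] [ 15 128 102] [1.0236 0.5859 0.017 ] ((47.5, 11.5), (23.0, 39.0), 90.0)
[70, 0, 26, 24, 402] [82.9, 11.1] [ 16 133  96] [1.0233 0.4949 0.017 ] ((82.5, 11.5), (23.0, 25.0), 90.0)
[98, 0, 11, 23, 158] [102.8, 11.1] [ 16 134  93] [1.0228 0.4439 0.017 ] ((103.0, 11.0), (22.0, 10.0), 90.0)
[111, 0, 41, 23, 442] [130.2, 9.9] [ 16 128 112] [1.0254 0.3737 0.017 ] ((131.0, 11.0), (40.0, 22.0), 0.0)
[153, 0, 40, 23, 372] [171.5, 10.7] [ 16 132 110] [1.0223 0.2679 0.017 ] ((172.5, 11.0), (22.0, 39.0), 90.0)
[194, 0, 22, 22, 321] [204.4, 10.2] [ 17 134  93] [1.0229 0.1837 0.017 ] ((204.5, 10.5), (21.0, 21.0), 90.0)
[218, 0, 17, 22, 193] [226.3, 10.1] [ 16 130 102] [1.0227 0.1277 0.017 ] ((226.0, 10.5), (21.0, 16.0), 90.0)
[236, 0, 40, 22, 502] [255.9, 10.5] [ 16 131  99] [1.0209 0.052  0.017 ] ((255.5, 10.5), (21.0, 39.0), 90.0)
[278, 0, 45, 22, 475] [298.3, 9.9] [ 15 130 104] [ 1.0215 -0.0564  0.017 ] ((300.0, 10.5), (21.0, 44.0), 90.0)
[332, 0, 29, 21, 195]
[... 4882 characters left out ...]
 37  58 116 120 106  91  95 116 122  91  16  23  23  33  37]
 [ 40  35  36  99 122 105  60  51  53  73 120 118  36  16  22  33  33]
 [ 37  37  41 115 120  78  55  50  52  55 111 122  55  15  19  30  28]
 [ 35  38  39 116 120  82  59  53  53  53 113 121  55  13  16  25  32]
 [ 38  36  37 102 122 108  69  57  53  84 123 116  27  22  22  29  30]
 [ 39  38  39  64 119 122 114 100 105 122 122  82  12  21  19  28  31]
 [ 50  34  37  37  72 117 122 122 123 118  86  21  12  19  25  29  36]
 [ 82  35  36  36  36  48  79  90  79  47  17  15  17  22  31  30  46]
 [118  41  39  37  40  31  29  24  21  20  23  24  27  27  31  42  46]
 [132  81  38  35  40  39  34  29  23  29  30  36  27  35  40  43  50]]
```

Emit:
move_arm(moves="-0.8 -0.88 0 0 0 0 1;-0.8 -0.88 0 0 0 0 1;-0.8 -0.88 0 0 0 0 1")

```text
time: 0.5
position: [0.2917, 0.4539, 0.233]
tool_rot: [0.209, 0.978, -0.002, -0.0]
ft_force: [0.0, -0.2, -0.2]
grip_width: 0.0874
grip_force: 0.0
```

Emit:
move_arm(moves="-0.8 -0.88 0 0 0 0 1;-0.8 -0.88 0 0 0 0 1;-0.8 -0.88 0 0 0 0 1")

```text
time: 0.8
position: [0.3291, 0.3413, 0.2333]
tool_rot: [0.21, 0.978, -0.001, -0.0]
ft_force: [0.1, 0.2, 0.2]
grip_width: 0.0869
grip_force: 0.0
```

Emit:
move_arm(moves="-0.8 -0.88 0 0 0 0 1;-0.8 -0.88 0 0 0 0 1;-0.8 -0.88 0 0 0 0 1")

```text
time: 1.1
position: [0.3669, 0.2288, 0.2336]
tool_rot: [0.21, 0.978, -0.001, 0.0]
ft_force: [-0.0, 2.1, -0.2]
grip_width: 0.0873
grip_force: 0.0
```

Emit:
move_arm(moves="-0.8 -0.88 0 0 0 0 1;-0.8 -0.88 0 0 0 0 1;-0.8 -0.88 0 0 0 0 1")

```text
time: 1.4
position: [0.4049, 0.1156, 0.2338]
tool_rot: [0.21, 0.978, -0.0, 0.001]
ft_force: [0.8, 0.4, 0.7]
grip_width: 0.0869
grip_force: 0.0
```

Emit:
move_arm(moves="-0.8 -0.88 0 0 0 0.1 1;-0.8 -0.88 0 0 0 0.2 1;-0.8 -0.88 0 0 0 0.3 1;-0.8 -0.88 0 0 0 0.4 1;-0.8 -0.88 0 0 0 0.5 1;-0.8 -0.88 0 0 0 0.6 1;-0.8 -0.88 0 0 0 0.6 1")

```text
time: 2.1
position: [0.4406, 0.0057, 0.2335]
tool_rot: [0.631, 0.776, -0.0, -0.0]
ft_force: [-0.0, 0.3, 0.4]
grip_width: 0.0871
grip_force: 0.0
```

Run:
```python
from m import *
w=cam("wrist","pics/w1.png"); o=robot.get_obs()
print(o["time"],o["position"],R.from_quat(o["tool_rot"]).as_matrix().round(3).tolist(),o["q"],o["ft_force"])
print(np.round(ray(w,280,210),3).tolist(), proj(w,np.array([.481,-.005,.017])))
```

```text
2.15 [0.4405813  0.00581092 0.23351153] [[-0.204, 0.979, -0.0], [0.979, 0.204, 0.0], [0.0, -0.0, -1.0]] [-2.41533579e-01  2.80348353e-01  1.87486911e+00  1.04862878e-04
  9.86480326e-01 -4.46652117e-01] [ 0.04579116  0.39387324 -0.08488115]
[[0.424, 0.082, 0.384], [0.054, -0.266, -0.963]] [310.87122221 204.81978005]
```

View pics/w1.png

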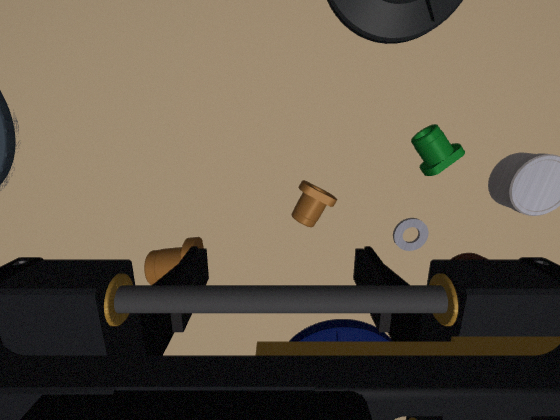

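The wrist view shows the bushing at about (314,203), nose at lower left (307,222) and flange at upper right from (300,183) to (336,205). I'll look at it enlarged.

Run:
```python
from m import *
w=cam("wrist"); im=w["image"][:,:,::-1]
c=cv2.resize(im[172:236,280:350],None,fx=8,fy=8,interpolation=cv2.INTER_CUBIC); cv2.imwrite("pics/w2.png",c)
```

```text
(no output)
```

View pics/w2.png

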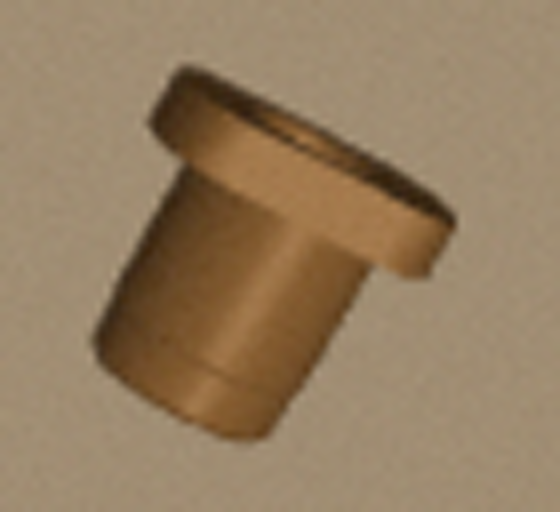

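Run:
```python
from m import *
w=cam("wrist"); 
P=lambda u,v,z=.017: onz(w,280+(u+.5)/8-.5,172+(v+.5)/8-.5,z)[:2]
tl,tr,sl,sr=P(185,68),P(457,222),P(150,120),P(430,278)
print("widths",np.linalg.norm(tl-tr),np.linalg.norm(sl-sr),np.linalg.norm(tl-sl),np.linalg.norm(tr-sr))
az=lambda d: np.degrees(np.arctan2(d[1],d[0]))
l1,l2,r1,r2=P(180,170),P(97,335),P(368,268),P(268,435)
print("axis az:",az(tr-tl)+90,az(sr-sl)+90,az(l1-l2),az(r1-r2),az(tl-sl),az(tr-sr))
print("flange mid",(tl+tr+sl+sr)/4,"shank mid",(l1+l2+r1+r2)/4, az((tl+tr)/2-(l2+r2)/2),"shank w",np.linalg.norm(l2-r2))
```

```text
widths 0.04979176147457505 0.051555613696053104 0.009715526711765793 0.009885921901258688
axis az: 72.53290317762465 72.40321907887268 76.70587661459751 73.76403155941621 69.10738237498288 79.40689140071805
flange mid [0.48611623 0.01176366] shank mid [ 0.47904229 -0.01139032] 73.90531988022501 shank w 0.03254299089060941
```

Emit:
move_arm(moves="-0.034 0.458 0.4 0 0 0.09 1;-0.034 0.458 0.8 0 0 0.18 1;-0.034 0.458 1 0 0 0.27 1;-0.034 0.458 1 0 0 0.318 1;-0.034 0.458 1 0 0 0.318 1")

```text
time: 2.75
position: [0.4857, 0.0122, 0.1325]
tool_rot: [0.802, 0.598, -0.001, -0.001]
ft_force: [0.0, 0.0, 0.5]
grip_width: 0.0871
grip_force: 0.0
```

Emit:
move_arm(moves="0 0 0.3 0 -0.09 0 1;0 0 0.6 0 -0.18 0 1;0 0 0.6 0 -0.222 0 1;0 0 0.6 0 -0.222 0 1;0 0 0.6 0 -0.222 0 1")

```text
time: 3.25
position: [0.4866, 0.0125, 0.0739]
tool_rot: [0.789, 0.589, -0.138, 0.103]
ft_force: [0.1, -0.3, -1.0]
grip_width: 0.0868
grip_force: 0.0
```

Run:
```python
from m import *
o=robot.get_obs(); M=R.from_quat(o["tool_rot"]).as_matrix(); p=o["position"]
print(o["time"],p,M.round(3).tolist(),np.round(o["q"],3),o["ft_force"])
t=np.array([.4862,.0118,.018]); print("shift tool",M.T@(t-p))
w=cam("wrist","pics/w3.png"); print(proj(w,t))
```

```text
3.25 [0.48659668 0.0125415  0.07392897] [[0.268, 0.959, -0.097], [0.902, -0.285, -0.326], [-0.34, 0.0, -0.94]] [-0.005  0.678  1.815 -0.469  0.806  0.638] [ 0.13157291 -0.34913342 -0.95829672]
shift tool [ 0.01823964 -0.00017637  0.0528776 ]
[281.13964079 212.89992461]
```

View pics/w3.png

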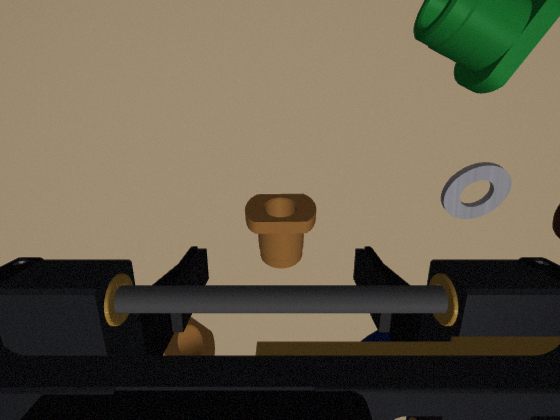

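The bushing is centred between the fingers, with the flange at (281,213) where my estimate projects. I'll descend and grip it.

Emit:
move_arm(moves="0.09 0 0.27 0 0 0 1;0.18 0 0.53 0 0 0 1;0.18 0 0.53 0 0 0 1;0.18 0 0.53 0 0 0 0.3;0.18 0 0.53 0 0 0 0.3;0.18 0 0.53 0 0 0 0.3;0.18 0 0.53 0 0 0 0.3;0.18 0 0.53 0 0 0 0.3;0.18 0 0.53 0 0 0 0.3", squeeze=45)

```text
time: 4.2
position: [0.486, 0.011, 0.018]
tool_rot: [0.79, 0.588, -0.139, 0.104]
ft_force: [0.3, 0.2, 3.4]
grip_width: 0.0487
grip_force: 45.0
```

Emit:
move_arm(moves="-0.1 0 -0.3 0 0 0 0.3;-0.27 0 -0.75 0 0 0 0.3;-0.27 0 -0.75 0 0.08 0 0.3;-0.27 0 -0.75 0 0.16 0 0.3;-0.27 0 -0.75 0 0.24 0 0.3;-0.27 0 -0.75 0 0.32 0 0.3;-0.27 0 -0.75 0 0.4 0 0.3;-0.27 0 -0.75 0 0.48 0 0.3;-0.27 0 -0.75 0 0.56 0 0.3;-0.27 0 -0.75 0 0.56 0 0.3")

```text
time: 5.2
position: [0.4859, 0.0078, 0.0958]
tool_rot: [0.776, 0.573, 0.21, -0.156]
ft_force: [-0.5, -0.0, -2.2]
grip_width: 0.0486
grip_force: 45.0
```

Run:
```python
from m import *
o=robot.get_obs(); M=R.from_quat(o["tool_rot"]).as_matrix(); p=o["position"]
print(o["time"],p,M.round(3).tolist(),np.round(o["q"],3),o["ft_force"],o["grip_width"],o["grip_force"])
cam("wrist","pics/w4.png")
c=cam("scene")["image"]
u,v=proj(cam("scene"),np.array(p)).astype(int); print(u,v)
a=cv2.imread("pics/w4.png"); s=cv2.resize(c[max(v-120,0):v+120,max(u-160,0):u+160,::-1],(400,300)); b=cv2.resize(a,(400,300))
cv2.imwrite("pics/w4c.png",np.hstack([b,s]))
```

```text
5.2 [0.48592131 0.00778103 0.09578809] [[0.254, 0.956, 0.147], [0.824, -0.293, 0.484], [0.506, -0.002, -0.863]] [-0.538  0.64   1.976  0.74   0.816 -0.835] [-0.50814127 -0.01687628 -2.15826755] 0.04863342721280377 44.99774627387524
271 199
```

View pics/w4c.png

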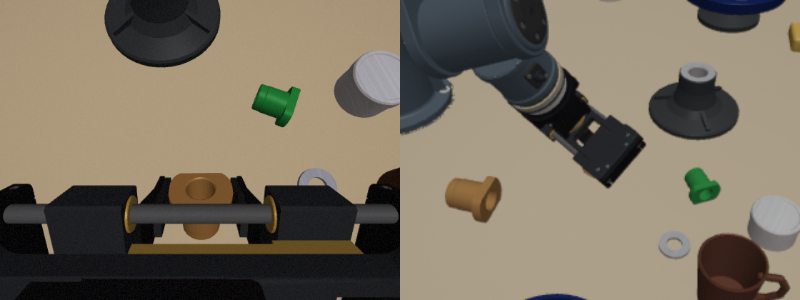

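The left half shows the flange held square between the pads at (200,190), with no sag. The right half shows the gripper tilted and clear of everything.

Emit:
move_arm(moves="0 0 0 0 0.08 0 0.3;0 0 0 0 0.16 0 0.3;0 0 0 0 0.24 0 0.3;0 0 0 0 0.32 0 0.3;0 0 0 0 0.4 0 0.3;0 0 0 0 0.44 0 0.3;0 0 0 0 0.44 0 0.3")

```text
time: 6.05
position: [0.4859, 0.0116, 0.0954]
tool_rot: [0.657, 0.49, 0.458, -0.343]
ft_force: [0.2, 0.1, -2.0]
grip_width: 0.0488
grip_force: 45.0
```

Run:
```python
from m import *
o=robot.get_obs(); M=R.from_quat(o["tool_rot"]).as_matrix(); p=o["position"]
print(o["time"],p,M.round(3).tolist(),np.round(o["q"],3),o["ft_force"],o["grip_width"],o["grip_force"])
print("tilt",np.degrees(np.arccos(-M[2,2])), "world down/tool",M.T@[0,0,-1])
cam("wrist","pics/w5.png")
c=cam("scene");s=c["image"]
u,v=proj(c,np.array(p)).astype(int); print(u,v)
a=cv2.imread("pics/w5.png"); s=cv2.resize(s[max(v-75,0):v+75,max(u-100,0):u+100,::-1],(400,300)); b=cv2.resize(a,(400,300))
cv2.imwrite("pics/w5c.png",np.hstack([b,s]))
```

```text
6.05 [0.48590573 0.0116059  0.09535465] [[0.1, 0.959, 0.266], [0.329, -0.284, 0.9], [0.939, -0.003, -0.344]] [-0.79   0.975  1.932  1.007  1.339 -1.357] [ 0.23835225  0.07687117 -1.99888955] 0.048801711120731235 44.999639466404915
tilt 69.87503613705665 world down/tool [-0.93894079  0.00261522  0.34406883]
273 198
```

View pics/w5c.png

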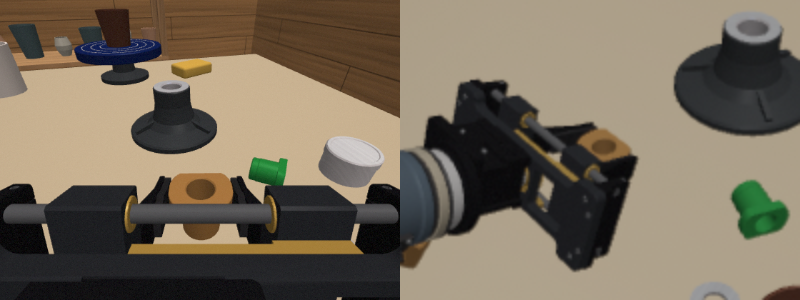

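The bushing is now upright in the grip, flange uppermost, and clear. I'll shift away from the large look-alike and lower it.

Emit:
move_arm(moves="0.08 0.18 0.23 0 0 0 0.3;-0.15 0.18 0.31 0 0 0 0.3;-0.386 0.18 0.4 0 0 0 0.3;-0.386 0.18 0.4 0 0 0 0.3;-0.386 0.18 0.4 0 0 0 0.3")

```text
time: 6.65
position: [0.51, 0.0305, 0.0485]
tool_rot: [0.656, 0.49, 0.46, -0.343]
ft_force: [-0.4, 0.3, -2.5]
grip_width: 0.0485
grip_force: 45.0
```

Emit:
move_arm(moves="-0.02 0 0.007 0 0 0 0.3;-0.02 0 0.007 0 0 0 0.3")

```text
time: 6.85
position: [0.5103, 0.0293, 0.0462]
tool_rot: [0.657, 0.49, 0.46, -0.342]
ft_force: [0.2, 0.3, -2.5]
grip_width: 0.0489
grip_force: 45.0
```

Emit:
move_arm(moves="-0.01 0 0.004 0 0 0 0.3;-0.01 0 0.004 0 0 0 0.3")

```text
time: 7.05
position: [0.5102, 0.0292, 0.0445]
tool_rot: [0.657, 0.489, 0.46, -0.342]
ft_force: [0.6, -0.5, -1.8]
grip_width: 0.0489
grip_force: 45.0
```

Emit:
move_arm(moves="-0.015 0 0.005 0 0 0 0.3;-0.015 0 0.005 0 0 0 0.3;-0.015 0 0.005 0 0 0 0.3")

```text
time: 7.35
position: [0.5101, 0.0293, 0.0425]
tool_rot: [0.657, 0.489, 0.46, -0.343]
ft_force: [-0.2, -0.0, -3.0]
grip_width: 0.0487
grip_force: 45.0
```

Emit:
move_arm(moves="-0.01 0 0.004 0 0 0 0.3;-0.01 0 0.004 0 0 0 0.3;-0.01 0 0.004 0 0 0 0.3")

```text
time: 7.65
position: [0.5101, 0.0294, 0.0414]
tool_rot: [0.657, 0.489, 0.46, -0.343]
ft_force: [0.4, -0.1, -2.4]
grip_width: 0.0485
grip_force: 45.0
```

Emit:
move_arm(moves="-0.008 0 0.003 0 0 0 0.3;-0.008 0 0.003 0 0 0 0.3;-0.008 0 0.003 0 0 0 0.3")

```text
time: 7.95
position: [0.5101, 0.0294, 0.0406]
tool_rot: [0.657, 0.489, 0.46, -0.343]
ft_force: [-0.0, 0.2, -2.5]
grip_width: 0.0487
grip_force: 45.0
```

Emit:
move_arm(moves="-0.01 0 0.004 0 0 0 0.3;-0.01 0 0.004 0 0 0 0.3;-0.01 0 0.004 0 0 0 0.3")

```text
time: 8.25
position: [0.5102, 0.0295, 0.0398]
tool_rot: [0.657, 0.489, 0.46, -0.343]
ft_force: [-0.6, 0.0, -0.9]
grip_width: 0.0486
grip_force: 45.0
```

Emit:
move_arm(moves="-0.008 0 0.003 0 0 0 0.3;-0.008 0 0.003 0 0 0 0.3;-0.008 0 0.003 0 0 0 0.3")

```text
time: 8.55
position: [0.5102, 0.0296, 0.0397]
tool_rot: [0.657, 0.489, 0.461, -0.343]
ft_force: [-0.1, -0.5, 4.8]
grip_width: 0.0484
grip_force: 45.0
```

Emit:
move_arm(moves="0 0 0 0 0 0 0.75;0 0 0 0 0 0 0.75;0 0 0 0 0 0 0.75;0 0 0 0 0 0 0.75;0 0 -0.1 0 0 0 0.75;0 0 -0.3 0 0 0 0.75;0 0 -0.6 0 0 0 0.75;0 0 -0.8 0 0 0 0.75;0 0 -0.8 0 0 0 0.75")

```text
time: 9.45
position: [0.4893, -0.0461, 0.0663]
tool_rot: [0.658, 0.489, 0.461, -0.34]
ft_force: [0.6, -0.6, 0.8]
grip_width: 0.0656
grip_force: 0.0
```

Run:
```python
from m import *
o=robot.get_obs(); M=R.from_quat(o["tool_rot"]).as_matrix(); p=o["position"]
print(o["time"],p,M.round(3).tolist(),np.round(o["q"],3),o["ft_force"],o["grip_width"],o["grip_force"])
cam("wrist","pics/w6.png")
c=cam("scene");s=c["image"]; t=cam("top","pics/t6.png")
u,v=proj(c,np.array([.51,.03,.03])).astype(int); print(u,v)
a=cv2.imread("pics/w6.png"); s=cv2.resize(s[max(v-75,0):v+75,max(u-100,0):u+100,::-1],(400,300)); b=cv2.resize(a,(400,300))
cv2.imwrite("pics/w6c.png",np.hstack([b,s]))
```

```text
9.45 [ 0.48925586 -0.04607804  0.06627806] [[0.097, 0.957, 0.274], [0.33, -0.291, 0.898], [0.939, 0.003, -0.344]] [-0.868  1.033  1.835  0.935  1.376 -1.34 ] [ 0.62117246 -0.55265923  0.78373727] 0.06557343594058716 0.0
289 222
```

View pics/w6c.png

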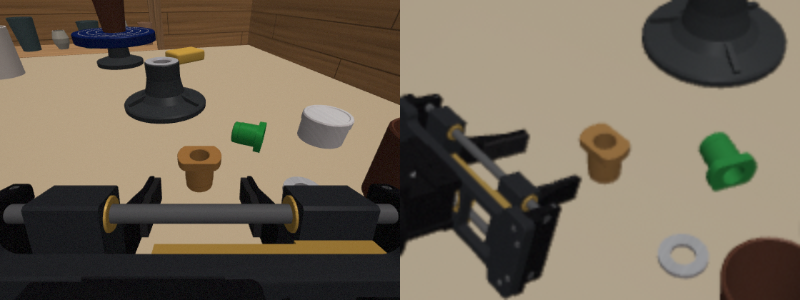

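The bushing stands free and upright, flange uppermost, at about (200,165) in the left half and (604,150) in the right. I'll lift away and work out the turn for a grasp from above.

Emit:
move_arm(moves="0.4 0 -0.15 0 0 0 0.75;0.9 0 -0.33 0 0 0 0.75;0.9 0 -0.33 0 0 0 0.75")

```text
time: 9.9
position: [0.4886, -0.0414, 0.1654]
tool_rot: [0.656, 0.49, 0.461, -0.342]
ft_force: [-0.2, -0.4, -1.6]
grip_width: 0.0653
grip_force: 0.0
```

```bash
cat > plan.py <<'E'
from m import *
def plan(az,pos):
    o=robot.get_obs(); M=R.from_quat(o["tool_rot"]).as_matrix(); p=o["position"]
    s,c=np.sin(np.radians(az)),np.cos(np.radians(az))
    T=np.array([[-s,c,0],[c,s,0],[0,0,-1.]])
    print(o["time"],p.round(4),"q",np.round(o["q"],3),"F",o["ft_force"].round(1))
    print("turn",(R.from_matrix(M.T@T).as_rotvec()/(np.pi/2)).round(3),"shift",(M.T@(np.array(pos)-p)/.1).round(3))
    return o,M
E
python3 - <<'E'
from plan import *
plan(73,[.49,0.0,.16])
t=cam("top"); h,L=bronze(t)
for s,ce,p in L:
    if abs(ce[0]-270)<40 and abs(ce[1]-215)<40: print(s,ce,onz(t,*ce,.035))
E
```

```text
9.9 [ 0.4886 -0.0414  0.1654] q [-0.862  0.835  1.867  0.917  1.478 -1.207] F [-0.2 -0.4 -1.6]
turn [ 0.603 -0.604 -0.856] shift [ 0.086 -0.105  0.395]
```

Emit:
move_arm(moves="0.02 -0.02 0.1 0 -0.09 0 0.75;0.04 -0.05 0.2 0 -0.18 0 0.75;0.06 -0.1 0.3 0 -0.27 0 0.75;0.09 -0.1 0.4 0 -0.36 0 0.75;0.09 -0.1 0.4 0 -0.45 0 0.75;0.09 -0.1 0.4 0 -0.54 0 0.75;0.09 -0.1 0.4 0 -0.63 0 0.75;0.09 -0.1 0.4 0 -0.72 0 0.75;0.09 -0.1 0.4 0 -0.777 0 0.75;0.09 -0.1 0.4 0 -0.777 0 0.75")

```text
time: 10.95
position: [0.4902, 0.002, 0.1557]
tool_rot: [0.8, 0.6, -0.0, -0.001]
ft_force: [0.2, 0.2, -0.7]
grip_width: 0.0657
grip_force: 0.0
```

Emit:
move_arm(moves="0.34 0.41 0 0 0 -0.09 0.75;0.34 0.41 0 0 0 -0.18 0.75;0.34 0.41 0 0 0 -0.27 0.75;0.34 0.41 0 0 0 -0.36 0.75;0.34 0.41 0 0 0 -0.45 0.75;0.34 0.41 0 0 0 -0.54 0.75;0.34 0.41 0 0 0 -0.63 0.75;0.34 0.41 0 0 0 -0.72 0.75;0.34 0.41 0 0 0 -0.81 0.75;0.34 0.41 0 0 0 -0.9 0.75;0.34 0.41 0 0 0 -1 0.75;0.34 0.41 0 0 0 -1 0.75")

```text
time: 12.15
position: [0.5386, 0.0194, 0.1553]
tool_rot: [0.145, 0.989, 0.002, -0.001]
ft_force: [0.6, 0.2, 0.0]
grip_width: 0.0651
grip_force: 0.0
```

Run:
```python
from plan import *
o,M=plan(73,[.51,0.03,.16]); print(M.round(3).tolist())
w=cam("wrist","pics/w7.png"); print(proj(w,np.array([.51,.03,.046])))
h,L=bronze(w)
for s,ce,p in L: print(s,ce,onz(w,*ce,.046)); 
im=w["image"][:,:,::-1]
u,v=proj(w,np.array([.51,.03,.046])).astype(int)
print(u,v); u0,v0=max(u-50,0),max(v-50,0); print(u0,v0)
cv2.imwrite("pics/w7c.png",np.hstack([cv2.resize(im,(440,330)),cv2.resize(im[v0:v0+100,u0:u0+100],(330,330),interpolation=cv2.INTER_CUBIC)]))
```

```text
12.15 [0.5386 0.0194 0.1553] q [-0.173  0.523  1.723  0.004  0.899 -1.456] F [0.6 0.2 0. ]
turn [ 0.002 -0.002  0.004] shift [ 0.305  0.019 -0.046]
[[-0.958, 0.287, -0.002], [0.287, 0.958, 0.004], [0.003, 0.003, -1.0]]
[283.61452956 183.46188383]
[0, 0, 84, 71, 3151] [38.2, 24.8] [ 0.33911469 -0.11433873  0.046     ]
[57, 40, 34, 25, 598] [74.1, 51.1] [ 0.36314722 -0.0967027   0.046     ]
[264, 155, 39, 56, 1431] [282.9, 182.2] [0.50874502 0.02971716 0.046     ]
[144, 284, 10, 42, 159] [146.8, 306.8] [ 0.58994078 -0.13561806  0.046     ]
[408, 284, 10, 42, 170] [414.2, 306.5] [0.66652421 0.11957256 0.046     ]
283 183
233 133
```

View pics/w7c.png

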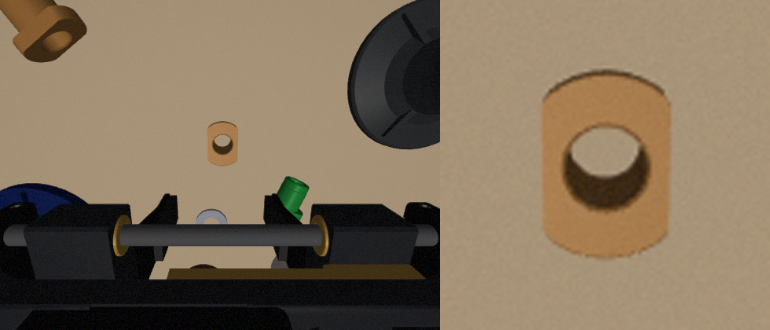

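The right half shows the flange top face centred at about (283,183) in full-image pixels, which is (0.510, 0.029). Its flats lie parallel to the pads. I'll descend and grip across the flats.

Emit:
move_arm(moves="0.3 0.01 0.3 0 0 0 0.75;0.3 0.01 0.6 0 0 0 0.75;0.3 0.01 0.9 0 0 0 0.75;0.3 0.01 0.9 0 0 0 0.75")

```text
time: 12.6
position: [0.5081, 0.0297, 0.0634]
tool_rot: [0.146, 0.989, 0.001, -0.004]
ft_force: [-0.1, -0.7, -0.4]
grip_width: 0.0652
grip_force: 0.0
```

Emit:
move_arm(moves="0 0 0.17 0 0 0 0.75;0 0 0.17 0 0 0 0.75")

```text
time: 12.8
position: [0.5106, 0.0294, 0.0491]
tool_rot: [0.146, 0.989, 0.001, -0.001]
ft_force: [-1.3, -0.4, 0.9]
grip_width: 0.0653
grip_force: 0.0
```

Run:
```python
from plan import *
plan(73,[.5097,.0294,.048])
```

```text
12.8 [0.5106 0.0294 0.0491] q [-0.162  0.682  1.854  0.003  0.608 -1.443] F [-1.3 -0.4  0.9]
turn [ 0.001 -0.002  0.002] shift [ 0.009 -0.002  0.011]
```

Emit:
move_arm(moves="0.01 0 0.008 0 0 0 0.75;0.01 0 0.008 0 0 0 0.2;0.01 0 0.008 0 0 0 0.2;0.01 0 0.008 0 0 0 0.2;0.01 0 0.008 0 0 0 0.2;0.01 0 0.008 0 0 0 0.2;0.01 0 0.008 0 0 0 0.2", squeeze=60)

```text
time: 13.5
position: [0.5104, 0.0299, 0.0492]
tool_rot: [0.145, 0.989, 0.001, 0.0]
ft_force: [-0.3, 1.0, 2.5]
grip_width: 0.0331
grip_force: 60.0
```

Emit:
move_arm(moves="0 0 -0.3 0 0 0 0.2;0 0 -0.7 0 0 0 0.2;0 0 -1 0 0 0 0.2;0 0 -1 0 0 0 0.2")

```text
time: 13.9
position: [0.5126, 0.0293, 0.1522]
tool_rot: [0.145, 0.989, 0.001, 0.004]
ft_force: [0.3, -0.7, -2.3]
grip_width: 0.0332
grip_force: 60.0
```

Run:
```python
from plan import *
o,M=plan(73,[.51,.18,.165]); print(M.round(3).tolist(),o["grip_width"])
# bore from top cam: bright ring ellipse
t=cam("top"); g=cv2.cvtColor(t["image"],cv2.COLOR_RGB2GRAY); hsv=cv2.cvtColor(t["image"],cv2.COLOR_RGB2HSV)
m=((g>80)&(hsv[...,1]<60)).astype(np.uint8); m[:,:130]=0;m[:,190:]=0;m[:185]=0;m[240:]=0
n,l,s,ce=cv2.connectedComponentsWithStats(m)
i=1+np.argmax(s[1:,4]); c,_=cv2.findContours((l==i).astype(np.uint8),cv2.RETR_EXTERNAL,cv2.CHAIN_APPROX_NONE)
e=cv2.fitEllipse(max(c,key=len)); print(e,onz(t,*e[0],.09))
s_=cam("scene"); g=cv2.cvtColor(s_["image"],cv2.COLOR_RGB2HSV); u,v=proj(s_,np.array([.51,.277,.09])); print(u,v)
m=((g[...,2]>90)&(g[...,1]<60)).astype(np.uint8); k=np.zeros_like(m);k[int(v)-20:int(v)+20,int(u)-25:int(u)+25]=1
c,_=cv2.findContours(m*k,cv2.RETR_EXTERNAL,cv2.CHAIN_APPROX_NONE); e=cv2.fitEllipse(max(c,key=len)); print(e,onz(s_,*e[0],.09))
```

```text
13.9 [0.5126 0.0293 0.1522] q [-0.162  0.497  1.796  0.002  0.841 -1.443] F [ 0.3 -0.7 -2.3]
turn [0.002 0.005 0.004] shift [ 0.456  1.436 -0.128]
[[-0.958, 0.287, 0.008], [0.287, 0.958, 0.0], [-0.008, 0.003, -1.0]] 0.03317022083959372
((156.46926879882812, 209.45433044433594), (27.311946868896484, 27.950895309448242), 41.75917434692383) [0.50978657 0.27771045 0.09      ]
347.8316402734351 135.52177016472132
((352.9266357421875, 134.9036407470703), (34.99287796020508, 51.2574577331543), 56.96242904663086) [0.51860568 0.28511942 0.09      ]
```

Emit:
move_arm(moves="0.04 0.4 -0.1 0 0 0 0.2;0.08 0.8 -0.13 0 0 0 0.2")

```text
time: 14.2
position: [0.5246, 0.1084, 0.1605]
tool_rot: [0.147, 0.989, 0.0, -0.002]
ft_force: [1.2, -0.2, -2.9]
grip_width: 0.0331
grip_force: 60.0
```

Emit:
move_arm(moves="0.04 0.4 0 0 0 0 0.2;0.08 0.8 0 0 0 0 0.2")

```text
time: 14.4
position: [0.5393, 0.1886, 0.1597]
tool_rot: [0.145, 0.989, 0.0, -0.002]
ft_force: [0.5, -0.0, -2.3]
grip_width: 0.0333
grip_force: 60.0
```

Emit:
move_arm(moves="0.04 0.4 0 0 0 0 0.2;0.08 0.78 0 0 0 0 0.2;0.08 0.78 0 0 0 0 0.2;0.08 0.78 0 0 0 0 0.2;0.08 0.78 0 0 0 0 0.2")

```text
time: 14.9
position: [0.554, 0.2633, 0.1603]
tool_rot: [0.145, 0.989, -0.0, -0.002]
ft_force: [0.8, 0.0, -2.5]
grip_width: 0.0332
grip_force: 60.0
```

Run:
```python
from plan import *
o,M=plan(73,[.51,.278,.165]); print(M.round(3).tolist(),o["grip_width"])
w=cam("wrist","pics/w8.png"); print(proj(w,np.array([.51,.278,.09])))
```

```text
14.9 [0.554  0.2633 0.1603] q [ 2.610e-01  6.010e-01  1.528e+00  1.000e-03  1.016e+00 -1.019e+00] F [ 0.8  0.  -2.5]
turn [-0.001 -0.002  0.003] shift [ 0.464  0.014 -0.045]
[[-0.958, 0.287, -0.004], [0.287, 0.958, -0.0], [0.004, -0.001, -1.0]] 0.03319216233351617
[284.10161687 171.89916298]
```

View pics/w8.png

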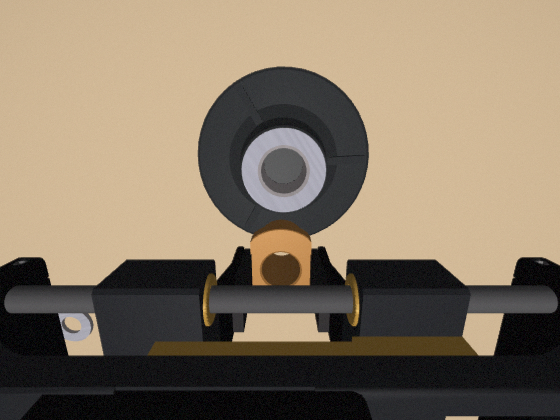

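The base's bright ring is at about (284,170) with its bore at (284,171). The held flange is at (281,255), flats at columns 251 and 311, held square. I'll measure the bore and bushing in this one view.

Run:
```python
from plan import *
o=robot.get_obs(); M=R.from_quat(o["tool_rot"]).as_matrix(); p=o["position"]
w=cam("wrist"); im=w["image"]; hsv=cv2.cvtColor(im,cv2.COLOR_RGB2HSV); g=cv2.cvtColor(im,cv2.COLOR_RGB2GRAY)
m=((g>125)&(hsv[...,1]<50)).astype(np.uint8); k=np.zeros_like(m);k[110:225,225:345]=1
cs,hi=cv2.findContours(m*k,cv2.RETR_CCOMP,cv2.CHAIN_APPROX_NONE)
B=[]
for c in sorted(cs,key=len)[-2:]:
    e=cv2.fitEllipse(c); q=onz(w,*e[0],.09); B.append(q); print(len(c),e,q, "tool rel",(M.T@(q-p)).round(4))
# bushing flange top: mask lit bronze
mb=cv2.inRange(hsv,(8,120,120),(22,255,255)); mb[:215]=0; mb[286:]=0; mb[:,:240]=0; mb[:,322:]=0
for r in (232,236,240,245,250,255,260,275,280):
    x=np.where(mb[r])[0]; print(r,x.min() if len(x) else 0,x.max() if len(x) else 0,len(x),end=" | ")
print()
col=im[218:290,281].tolist(); print([ (218+i,c[0]) for i,c in enumerate(col)][::2])
zt=p[2]-.003
for t in (p+M@[0,0,.003],p+M@[.025,0,.003],p+M@[.011,0,.003],p+M@[-.011,0,.003],p+M@[.0184,.017,.003],p+M@[.0184,-.017,.003],p+M@[.025,0,.013]): print(proj(w,t).round(1).tolist(),end=" ")
```

```text
133 ((283.3730773925781, 169.71414184570312), (46.44416427612305, 46.797977447509766), 45.8114128112793) [0.50884554 0.27775386 0.09      ] tool rel [0.0476 0.001  0.071 ]
236 ((283.40264892578125, 168.71456909179688), (83.03839111328125, 83.36294555664062), 41.424781799316406) [0.50814497 0.27798496 0.09      ] tool rel [0.0484 0.001  0.071 ]
232 263 298 36 | 236 255 305 51 | 240 252 309 58 | 245 251 310 60 | 250 250 310 61 | 255 252 310 36 | 260 252 309 25 | 275 252 309 22 | 280 252 309 28 | 
[(218, 55), (220, 72), (222, 76), (224, 78), (226, 76), (228, 93), (230, 203), (232, 212), (234, 210), (236, 209), (238, 208), (240, 205), (242, 207), (244, 210), (246, 206), (248, 206), (250, 204), (252, 206), (254, 210), (256, 87), (258, 80), (260, 78), (262, 79), (264, 75), (266, 77), (268, 79), (270, 78), (272, 79), (274, 78), (276, 73), (278, 75), (280, 81), (282, 78), (284, 76), (286, 33), (288, 42)]
[282.5, 270.8] [282.6, 229.3] [282.6, 253.0] [282.5, 288.1] [313.5, 240.6] [251.7, 240.6] [282.5, 223.5]
```

Emit:
move_arm(moves="0.24 0.01 0 0 0 0 0.2;0.48 0.022 0 0 0 0 0.2;0.48 0.022 0.1 0 0 0 0.2;0.48 0.022 0.15 0 0 0 0.2;0.48 0.022 0.15 0 0 0 0.2;0.48 0.022 0.15 0 0 0 0.2")

```text
time: 15.6
position: [0.5112, 0.2798, 0.1472]
tool_rot: [0.146, 0.989, 0.001, 0.0]
ft_force: [0.8, 0.5, -1.1]
grip_width: 0.0332
grip_force: 60.0
```

Run:
```python
from plan import *
o,M=plan(73,[.5079,.279,.139]); print(M.round(3).tolist())
w=cam("wrist"); im=w["image"]; hsv=cv2.cvtColor(im,cv2.COLOR_RGB2HSV); g=cv2.cvtColor(im,cv2.COLOR_RGB2GRAY)
# expected projected ring for bore guess vs seen
P=o["position"]
for n,t in (("ring front",P+M@[.033,0,0]),("ring L",P+M@[.0,.033,0]),("R",P+M@[.0,-.033,0])):
    t[2]=.09; print(n,proj(w,t).round(1))
m=((g>110)&(hsv[...,1]<50))
for r in range(190,284,8):
    x=np.where(m[r,200:360])[0]+200; print(r,x.min() if len(x) else 0,x.max() if len(x) else 0,len(x))
for c in (270,281,292): print(c,np.where(m[150:285,c])[0][[0,-1]]+150 if m[150:285,c].any() else None)
```

```text
15.6 [0.5112 0.2798 0.1472] q [ 3.090e-01  5.820e-01  1.622e+00  1.000e-03  9.360e-01 -9.710e-01] F [ 0.8  0.5 -1.1]
turn [0.001 0.    0.003] shift [ 0.03  -0.018  0.082]
[[-0.958, 0.288, 0.001], [0.288, 0.958, 0.002], [-0.001, 0.002, -1.0]]
ring front [282.  193.1]
ring L [326.4 236.7]
R [237.3 236.7]
190 0 0 0
198 260 296 37
206 248 308 61
214 242 315 58
222 238 318 43
230 237 320 36
238 237 320 25
246 243 317 13
254 0 0 0
262 0 0 0
270 0 0 0
278 0 0 0
270 [195 214]
281 [194 212]
292 [197 216]
```

Emit:
move_arm(moves="0.015 -0.012 0 0 0 0 0.2;0.015 -0.012 0 0 0 0 0.2;0.015 -0.012 0 0 0 0 0.2")

```text
time: 15.95
position: [0.5085, 0.2796, 0.1475]
tool_rot: [0.145, 0.989, 0.001, 0.0]
ft_force: [-0.3, 0.2, -2.2]
grip_width: 0.0329
grip_force: 60.0
```

```bash
cat > ring.py <<'E'
from plan import *
o,M=plan(73,[.5079,.279,.139]); P=o["position"]
w=cam("wrist"); im=w["image"]; hsv=cv2.cvtColor(im,cv2.COLOR_RGB2HSV); g=cv2.cvtColor(im,cv2.COLOR_RGB2GRAY)
m=((g>110)&(hsv[...,1]<50)); pts=[]
for r in range(195,246):
    x=np.where(m[r,200:360])[0]+200
    if len(x): pts+= [(x.min()-.5,r),(x.max()+.5,r)]
for c in range(262,298,3):
    y=np.where(m[150:285,c])[0]+150
    if len(y): pts.append((c,y.min()-.5))
q=np.array([(M.T@(onz(w,*t,.09)-P))[:2] for t in pts])
from scipy.optimize import least_squares
f=least_squares(lambda s:np.hypot(*(q-s[:2]).T)-s[2],[0,0,.031],loss="soft_l1",f_scale=.0003)
print("ring in tool xy,r",f.x.round(4),"rms",np.sqrt(np.mean(f.fun**2)))
# bushing flange
mb=cv2.inRange(hsv,(8,120,120),(22,255,255)); b=[]
for r in range(242,252):
    x=np.where(mb[r,235:330])[0]+235; b.append((x.min()+x.max())/2)
r=np.median(b); col=np.where(mb[215:286,278])[0]+215
z=P[2]-.003
print("bushing y", (M.T@(onz(w,r,246,z)-P))[1].round(4), "front x-25mm",(M.T@(onz(w,278,col.min()-.5,z)-P))[0].round(4)-.025)
E
python3 ring.py
```

```text
15.95 [0.5085 0.2796 0.1475] q [ 0.31   0.579  1.628  0.002  0.934 -0.971] F [-0.3  0.2 -2.2]
turn [0.001 0.    0.004] shift [ 0.004 -0.008  0.085]
ring in tool xy,r [-0.0013 -0.0018  0.0312] rms 0.00017592371526327296
bushing y -0.0011 front x-25mm 0.000499999999999997
```

Emit:
move_arm(moves="-0.013 -0.007 0 0 0 0 0.2;-0.013 -0.007 0.05 0 0 0 0.2;-0.013 -0.007 0.08 0 0 0 0.2;-0.013 -0.007 0.08 0 0 0 0.2")

```text
time: 16.4
position: [0.5089, 0.2785, 0.1386]
tool_rot: [0.145, 0.989, 0.0, -0.001]
ft_force: [0.3, -1.2, -1.9]
grip_width: 0.0328
grip_force: 60.0
```

```bash
python3 ring.py
```

```text
16.4 [0.5089 0.2785 0.1386] q [ 0.308  0.592  1.633  0.002  0.917 -0.973] F [ 0.3 -1.2 -1.9]
turn [ 0.    -0.001  0.004] shift [ 0.011  0.002 -0.004]
ring in tool xy,r [-0.0006 -0.0007  0.0311] rms 0.00015098866795694793
bushing y -0.0012 front x-25mm 0.0003999999999999976
```

Emit:
move_arm(moves="-0.005 0.003 0.02 0 0 0 0.2;-0.005 0.003 0.04 0 0 0 0.2;-0.005 0.003 0.04 0 0 0 0.2")

```text
time: 16.75
position: [0.5098, 0.2788, 0.1351]
tool_rot: [0.145, 0.989, 0.001, -0.0]
ft_force: [-0.4, 0.7, -2.6]
grip_width: 0.0332
grip_force: 60.0
```

Emit:
move_arm(moves="0 0 0.02 0 0 0 0.2;0 0 0.03 0 0 0 0.2;0 0 0.03 0 0 0 0.2")

```text
time: 17.05
position: [0.5098, 0.2787, 0.1322]
tool_rot: [0.145, 0.989, 0.001, -0.0]
ft_force: [-0.7, -0.2, -1.9]
grip_width: 0.0331
grip_force: 60.0
```

Emit:
move_arm(moves="0 0 0.02 0 0 0 0.2;0 0 0.04 0 0 0 0.2;0 0 0.05 0 0 0 0.2;0 0 0.05 0 0 0 0.2")

```text
time: 17.45
position: [0.5099, 0.2788, 0.1271]
tool_rot: [0.145, 0.989, 0.001, -0.0]
ft_force: [0.7, 0.0, -2.7]
grip_width: 0.0334
grip_force: 60.0
```

Emit:
move_arm(moves="0 0 0.02 0 0 0 0.2;0 0 0.04 0 0 0 0.2;0 0 0.04 0 0 0 0.2")

```text
time: 17.75
position: [0.5098, 0.2787, 0.123]
tool_rot: [0.145, 0.989, 0.001, -0.0]
ft_force: [0.1, -0.6, -2.4]
grip_width: 0.0329
grip_force: 60.0
```

Emit:
move_arm(moves="0 0 0.02 0 0 0 0.2;0 0 0.03 0 0 0 0.2;0 0 0.03 0 0 0 0.2")

```text
time: 18.05
position: [0.51, 0.2786, 0.1202]
tool_rot: [0.145, 0.989, 0.001, 0.0]
ft_force: [0.4, -2.3, -2.6]
grip_width: 0.0333
grip_force: 60.0
```

Emit:
move_arm(moves="0 0 0.01 0 0 0 0.2;0 0 0.02 0 0 0 0.2;0 0 0.03 0 0 0 0.2;0 0 0.03 0 0 0 0.2")

```text
time: 18.45
position: [0.51, 0.2786, 0.1175]
tool_rot: [0.145, 0.989, 0.001, 0.0]
ft_force: [0.2, -2.7, 1.7]
grip_width: 0.0331
grip_force: 60.0
```

Emit:
move_arm(moves="0 0 0.01 0 0 0 0.2;0 0 0.02 0 0 0 0.2;0 0 0.03 0 0 0 0.2;0 0 0.04 0 0 0 0.2;0 0 0.04 0 0 0 0.2")

```text
time: 18.95
position: [0.5099, 0.2786, 0.1137]
tool_rot: [0.145, 0.989, 0.001, 0.0]
ft_force: [-0.9, -3.8, 4.4]
grip_width: 0.033
grip_force: 60.0
```

Emit:
move_arm(moves="0 0 0.01 0 0 0 0.2;0 0 0.02 0 0 0 0.2;0 0 0.03 0 0 0 0.2;0 0 0.04 0 0 0 0.2;0 0 0.04 0 0 0 0.2")

```text
time: 19.45
position: [0.51, 0.2786, 0.1104]
tool_rot: [0.145, 0.989, 0.001, 0.0]
ft_force: [-1.7, -3.8, 9.4]
grip_width: 0.0333
grip_force: 60.0
```

Emit:
move_arm(moves="0 0 0.01 0 0 0 0.2;0 0 0.02 0 0 0 0.2;0 0 0.03 0 0 0 0.2;0 0 0.04 0 0 0 0.2;0 0 0.04 0 0 0 0.2")

```text
time: 19.95
position: [0.51, 0.2785, 0.1071]
tool_rot: [0.145, 0.989, 0.001, 0.0]
ft_force: [-2.7, -5.8, 12.9]
grip_width: 0.0336
grip_force: 60.0
```

Emit:
move_arm(moves="0 0 0.01 0 0 0 0.2;0 0 0.02 0 0 0 0.2;0 0 0.02 0 0 0 0.2")

```text
time: 20.25
position: [0.51, 0.2785, 0.1055]
tool_rot: [0.145, 0.989, 0.001, 0.0]
ft_force: [-3.9, -4.4, 17.2]
grip_width: 0.033
grip_force: 60.0
```

Emit:
move_arm(moves="0 0 0.01 0 0 0 0.2;0 0 0.015 0 0 0 0.2;0 0 0.015 0 0 0 0.2")

```text
time: 20.55
position: [0.51, 0.2786, 0.1044]
tool_rot: [0.145, 0.989, 0.001, 0.001]
ft_force: [-4.2, -5.6, 19.7]
grip_width: 0.033
grip_force: 60.0
```

Emit:
move_arm(moves="0 0 0.01 0 0 0 0.2;0 0 0.01 0 0 0 0.2;0 0 0.01 0 0 0 0.2")

```text
time: 20.85
position: [0.51, 0.2786, 0.1033]
tool_rot: [0.145, 0.989, 0.001, 0.001]
ft_force: [-5.0, -5.4, 18.2]
grip_width: 0.0331
grip_force: 60.0
```

Emit:
move_arm(moves="0 0 0.005 0 0 0 0.2;0 0 0.008 0 0 0 0.2;0 0 0.008 0 0 0 0.2")

```text
time: 21.15
position: [0.51, 0.2786, 0.1031]
tool_rot: [0.145, 0.989, 0.001, 0.001]
ft_force: [-6.3, -5.9, 22.2]
grip_width: 0.033
grip_force: 60.0
```

Emit:
move_arm(moves="0 0 0.005 0 0 0 0.2;0 0 0.008 0 0 0 0.2;0 0 0.008 0 0 0 0.2")

```text
time: 21.45
position: [0.51, 0.2786, 0.1031]
tool_rot: [0.145, 0.989, 0.001, 0.001]
ft_force: [-6.0, -5.9, 26.1]
grip_width: 0.0332
grip_force: 60.0
```

The force rises while z stays at 0.1031, which is exactly the height expected with the flange seated. I'll release, lift clear, then check the seat by pressing on top with narrowed fingers.

Emit:
move_arm(moves="0 0 -0.01 0 0 0 0.2;0 0 -0.01 0 0 0 0.7;0 0 -0.01 0 0 0 0.7;0 0 -0.01 0 0 0 0.7;0 0 -0.01 0 0 0 0.7;0 0 -0.1 0 0 0 0.7;0 0 -0.3 0 0 0 0.7;0 0 -0.3 0 0 0 0.12;0 0 -0.3 0 0 0 0.12;0 0 -0.3 0 0 0 0.12;0 0 -0.3 0 0 0 0.12;0 0 -0.3 0 0 0 0.12", squeeze=20)

```text
time: 22.65
position: [0.5096, 0.2786, 0.1285]
tool_rot: [0.145, 0.989, 0.001, -0.001]
ft_force: [0.4, -0.6, -0.3]
grip_width: 0.0287
grip_force: 0.0
```

Run:
```python
from plan import *
o,M=plan(73,[.5095,.2785,.114]); print(o["grip_width"])
```

```text
22.65 [0.5096 0.2786 0.1285] q [ 0.307  0.608  1.638  0.002  0.896 -0.973] F [ 0.4 -0.6 -0.3]
turn [ 0.001 -0.001  0.004] shift [ 0.    -0.002  0.145]
0.028743112366296543
```

Emit:
move_arm(moves="0 0 0 0 0 0 0.12;0 0 0 0 0 0 0.12;0 0 0 0 0 0 0.12;0 0 0.08 0 0 0 0.12;0 0 0.14 0 0 0 0.12;0 0 0.16 0 0 0 0.12;0 0 0.16 0 0 0 0.12")

```text
time: 23.35
position: [0.5095, 0.2787, 0.1125]
tool_rot: [0.145, 0.989, 0.0, -0.001]
ft_force: [0.8, 0.6, 0.2]
grip_width: 0.0104
grip_force: 0.0
```

Emit:
move_arm(moves="0 0 0.005 0 0 0 0.12;0 0 0.01 0 0 0 0.12;0 0 0.015 0 0 0 0.12;0 0 0.015 0 0 0 0.12")

```text
time: 23.75
position: [0.51, 0.2788, 0.1118]
tool_rot: [0.145, 0.989, 0.001, 0.0]
ft_force: [-0.0, 0.3, -0.6]
grip_width: 0.0106
grip_force: 0.0
```

Emit:
move_arm(moves="0 0 0.005 0 0 0 0.12;0 0 0.01 0 0 0 0.12;0 0 0.01 0 0 0 0.12")

```text
time: 24.05
position: [0.5101, 0.2789, 0.1115]
tool_rot: [0.145, 0.989, 0.001, 0.0]
ft_force: [-1.3, -0.8, 5.3]
grip_width: 0.0103
grip_force: 2.4
```

Contact is at z ≈ 0.1115 against 0.111 expected, so I'll press a little more.

Emit:
move_arm(moves="0 0 0.01 0 0 0 0.12;0 0 0.02 0 0 0 0.12;0 0 0.03 0 0 0 0.12;0 0 0.03 0 0 0 0.12")

```text
time: 24.45
position: [0.5101, 0.2789, 0.1113]
tool_rot: [0.145, 0.989, 0.001, 0.001]
ft_force: [-6.1, -2.1, 21.3]
grip_width: 0.0106
grip_force: 10.8
```

Emit:
move_arm(moves="0 0 0.01 0 0 0 0.12;0 0 0.02 0 0 0 0.12;0 0 0.02 0 0 0 0.12")

```text
time: 24.75
position: [0.5102, 0.2789, 0.1112]
tool_rot: [0.145, 0.989, 0.001, 0.001]
ft_force: [-8.3, -3.2, 33.3]
grip_width: 0.0104
grip_force: 16.5
```

Emit:
move_arm(moves="0 0 -0.1 0 0 0 0.12;0 0 -0.4 0 0 0 0.12;0 0 -0.8 0 0 0 0.12;0 0 -1 0 0 0 0.12;0 0 -1 0 0 0 0.12;0 0 -1 0 0 0 0.12")

```text
time: 25.35
position: [0.5097, 0.2786, 0.2056]
tool_rot: [0.145, 0.989, 0.001, 0.0]
ft_force: [0.1, 0.8, -1.1]
grip_width: 0.0104
grip_force: 0.0
```

Run:
```python
from m import *
o=robot.get_obs(); print(o["time"],o["position"],o["ft_force"])
s=cam("scene"); im=s["image"]; old=cv2.imread("pics/scene.png")[:,:,::-1]
d=(np.abs(im.astype(int)-old).max(2)>60).astype(np.uint8); d=cv2.morphologyEx(d,cv2.MORPH_OPEN,np.ones((3,3)))
n,l,st,ce=cv2.connectedComponentsWithStats(d); print([(x.tolist()) for x in st[1:] if x[4]>25])
h,L=bronze(s); print([(a,c) for a,c,p in L if 300<c[0]<400 and 100<c[1]<160])
print([proj(s,np.array([.5095,.2785,z])).round(1).tolist() for z in (.09,.1)])
```

```text
25.35 [0.50970557 0.27863017 0.20557271] [ 0.13253194  0.84727161 -1.12200798]
[[296, 0, 9, 20, 152], [326, 0, 9, 14, 88], [333, 0, 56, 47, 1513], [373, 0, 15, 8, 110], [152, 4, 7, 12, 57], [398, 26, 10, 23, 147], [311, 43, 35, 32, 620], [12, 70, 19, 13, 141], [34, 91, 7, 6, 37], [339, 127, 22, 11, 130], [255, 218, 31, 27, 498]]
[([339, 127, 22, 12, 133], [349.7, 132.5])]
[[347.9, 135.1], [348.4, 131.3]]
```

```bash
python3 -c "
from rig import robot
print(robot.hand_in())"
```

```text
the job is handed in; nothing more can be done
None
```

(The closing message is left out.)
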